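# Pack the sewing set into the fitted tray

### The arm

A 7-joint arm with a two-finger parallel gripper is mounted at the origin on the work surface. World frame = base frame: x ahead of the robot, y to its left, z up, the work surface at z = 0. Lengths are in m, angles in rad, forces in N, time in s.
With the tool pointing down it reaches from about 0.4 to 0.875 m from the base axis. Payload 19.3 kg.
Tool frame: the origin (TCP) lies midway between the tips of the shut fingers; the grasp point (between the pads) lies 19 mm behind it; z points along the fingers, y is the line along which they close (so a half turn about z gives the same grasp; the last joint's range is limited). The gripper opens to 85 mm and grips with 20 to 120 N. Pads are 22 mm wide; open, the fingers measure 114 mm over their backs; the gripper's body (76 mm by 85 mm) begins 54 mm behind the grasp point. The pads swing forward as they close: fully open they stand 13 mm farther back than shut.
Start: joints at [1.279, 0.521, -0.036, 1.599, 0.021, 1.021, -0.113], TCP at [0.137, -0.61, 0.231] pointing down, gripper open.
Joint ranges: [-2.91, 2.91], [-0.3, 2.13], [-1.5, 1.42], [0.17, 2.43], [-1.26, 4.41], [0.16, 1.93], [-2.52, 2.52]. Speed limits (rad/s): [1.89, 1.89, 2.39, 2.39, 3.01, 3.01, 3.01].

### API

Orientations are given as [roll, pitch, yaw] about the fixed x, y, z axes, in that order (R = Rz(yaw) Ry(pitch) Rx(roll)).
In Python, from workcell import bot gives the robot as it stands.
- The arm moves only by the tool move_arm, never from a script. Its argument "moves" is a list that holds one entry, the list of rows, each a list of 7 numbers: the opening, from 0 (shut) to 1 (fully open), then the shift along the tool's x, y, z in units of 1000 mm (1.0 is 1000 mm), then the turn, a rotation vector about the tool's x, y, z in units of 2 pi rad (1.0 is 2 pi rad). A call has 1 to 5 rows; each row is the pose to reach, as a shift and turn from the pose commanded when the call began, along the tool's axes at that moment, turning the shorter way round; what a row does not reach only later rows make up. A row lasts 1/10 s, in which the tool goes at most 50 mm and 8.59 degrees, less where a joint would pass 70% of its speed; a pose out of reach is approached as far as the arm can. A call with a number of a shift or a turn outside -1 to 1 is refused whole. A call with a gripper value outside its range is refused whole. The fingers move at their own pace and stop on an object; "force" is the grip in N (left out, the last holds). Time passes only in rows, so rows that repeat a pose let the fingers close. It gives the time, the measured TCP pose, the force, the opening and the grip force at its end, in the units of the state.
- bot.observe(): the state, without advancing time (a new reading comes with each control period).
- bot.grab_frame(name): name is "side" or "top"; returns the picture (384x512x3 uint8, red, green, blue); there is no depth.
- bot.camera_params(name): a dict with "vertical_fov" (degrees; the focal length in pixels is half the picture's height over the tangent of half this angle, whatever the lens; pixels are square), "cx", "cy" (the principal point, pixels), "R" (3x3) and "t" (3): a world point X has camera coordinates R X + t. Camera axes: x right, y down, z forward; pixel columns grow to the right and rows downward; lengths in m; the calibration is good to about 2 mm. A picture is of the moment at which its call begins. camera_params takes no time and is no camera call.
- bot.job_done(): hands the job in; it is judged then, once.
The state is a dict: "clock": time; "qpos": joint angles; "qd": joint speeds; "joint_efforts": joint torques, N m; "position": TCP position; "tool_rot": TCP orientation; "force": force on the tool from outside, world axes, zero at the start; "moment": the same for the moment, N m; "grip_width": finger opening in m; "finger_force": force on a finger pad.
Only numpy, scipy, OpenCV 4.12 (cv2) and the standard library are available. Lean on these libraries where they do the work, as an engineer would, in place of code of your own. Each camera call takes 0.05 s, during which the arm holds its last target. There are 200 camera calls.

### The job

Pack the sewing set from the glass shelf into the fitted wooden tray: the domed thimble standing upright in the small round well, the cotton reel standing in the square well, the round tape measure flat in the large round well and the needle case lying in the oblong well, each down on the floor of its well. Set them down, do not let them drop or fling them, and leave the open sewing ring and the crystal salt cellar standing where they are.

Things in the scene. Friction and masses are not known exactly. Their poses are not given: they have to be found in the camera images.
- thimble: Silver domed thimble standing mouth down, closed rounded top, 22 mm across the foot, tapering to 19 mm at 20 mm height, 28 mm tall, about 20 g. Loose, stands upright on the shelf (z = 0). Origin at the centre of its underside, z up. (The two thimbles on the wooden peg rack are not part of the job.)
- cotton_reel: Wooden cotton reel wound with grey thread, standing on end: flanges 34 mm in diameter, the lower 7 mm thick, the upper from 28 to 40 mm height; the waist between is 24 mm in diameter; 40 mm tall, about 30 g. Loose, stands upright on the shelf (z = 0). Origin at the centre of its underside, z up.
- needle_case: Silver needle case, an oblong bar with rounded edges and two thin brass bands, 64 mm long (its x axis), 18 mm wide (y), 18 mm high, about 40 g. Loose, lies flat on the shelf at any yaw. Origin at the centre of its underside, z up.
- tape_measure: Closed round tape measure, a brass drum 48 mm in diameter and 24 mm tall with a closed top and a small button (12 mm across, 4 mm high) in its middle, about 90 g. Loose, stands upright on the shelf (z = 0). Origin at the centre of its underside, z up.
- sewing_ring: Look-alike of the thimble, to be left alone: silver sewing ring, a short tube open at both ends (you see the hole from above), 22 mm outside, 17 mm inside, 20 mm tall. Loose, stands upright on the shelf (z = 0). Origin at the centre of its underside, z up.
- salt_cellar: Look-alike of the tape measure, to be left alone: cut crystal salt cellar with a silver rim, an open hollow bowl 48 mm across and 22 mm tall. Loose, stands upright on the shelf (z = 0). Origin at the centre of its underside, z up.
- well_small_round: Fixed insert of the tray: pale wooden plate 96 mm square, 9 mm thick, with a central round well, 40 mm in diameter, 5 mm deep (grey felt floor). Origin at the centre of its underside, 4 mm above the shelf; well floor 4 mm, plate top 9 mm above the origin. The four inserts lie two by two, 98 mm apart, in any arrangement in a dark tray 212 mm square, rim 14 mm above the shelf, yawed up to 0.3 rad.
- well_large_round: Fixed insert of the tray: pale wooden plate 96 mm square, 9 mm thick, with a central round well, 70 mm in diameter, 5 mm deep (grey felt floor). Origin at the centre of its underside, 4 mm above the shelf; well floor 4 mm, plate top 9 mm above the origin. The four inserts lie two by two, 98 mm apart, in any arrangement in a dark tray 212 mm square, rim 14 mm above the shelf, yawed up to 0.3 rad.
- well_square: Fixed insert of the tray: pale wooden plate 96 mm square, 9 mm thick, with a central square well, 54 by 54 mm, 5 mm deep (grey felt floor). Origin at the centre of its underside, 4 mm above the shelf; well floor 4 mm, plate top 9 mm above the origin. The four inserts lie two by two, 98 mm apart, in any arrangement in a dark tray 212 mm square, rim 14 mm above the shelf, yawed up to 0.3 rad.
- well_oblong: Fixed insert of the tray: pale wooden plate 96 mm square, 9 mm thick, with a central oblong well, 84 mm (along x) by 38 mm (along y), 5 mm deep (grey felt floor). Origin at the centre of its underside, 4 mm above the shelf; well floor 4 mm, plate top 9 mm above the origin. The four inserts lie two by two, 98 mm apart, in any arrangement in a dark tray 212 mm square, rim 14 mm above the shelf, yawed up to 0.3 rad.
Things that resemble listed ones, but are neither listed nor needed, are in the scene too. Of the things that look like the needle_case, take the one that is farthest to the robot's right at the start.

How it is judged:
At the end, for the whole second after the job is handed in: Each of the four rests on the floor of its own well (origin within 16 mm of the well's centre sideways, 1.5 to 6.8 mm above the insert's origin), upright or flat within 0.1 rad, still and released; sewing ring and salt cellar stand within 12 mm of where they started, upright within 0.1 rad (horizontal distance between thimble and well_small_round below 0.016 m and z of thimble in the frame of well_small_round between 0.0015 and 0.0068 m and angle between each of thimble, cotton_reel, needle_case, tape_measure, sewing_ring, salt_cellar's own z axis and vertical below 0.1 rad and linear speed of each of thimble, cotton_reel, needle_case, tape_measure below 0.02 m/s and horizontal distance between cotton_reel and well_square below 0.016 m and z of cotton_reel in the frame of well_square between 0.0015 and 0.0068 m and horizontal distance between needle_case and well_oblong below 0.016 m and z of needle_case in the frame of well_oblong between 0.0015 and 0.0068 m and horizontal distance between tape_measure and well_large_round below 0.016 m and z of tape_measure in the frame of well_large_round between 0.0015 and 0.0068 m and distance of each of sewing_ring, salt_cellar from where it was at the start of the episode below 0.012 m); the robot touches nothing.
It fails at once if one of the four things is let fall or flung (faster than 0.7 m/s without being held) ((linear speed of thimble above 0.7 m/s and contact force between thimble and the fingers below 0.01 N) or (linear speed of cotton_reel above 0.7 m/s and contact force between cotton_reel and the fingers below 0.01 N) or (linear speed of needle_case above 0.7 m/s and contact force between needle_case and the fingers below 0.01 N) or (linear speed of tape_measure above 0.7 m/s and contact force between tape_measure and the fingers below 0.01 N)).
It fails at once if the sewing ring is shifted by more than 12 mm or tipped (distance of sewing_ring from where it was at the start of the episode above 0.012 m or angle between sewing_ring's own z axis and vertical above 0.3 rad).
It fails at once if the salt cellar is shifted by more than 12 mm or tipped (distance of salt_cellar from where it was at the start of the episode above 0.012 m or angle between salt_cellar's own z axis and vertical above 0.3 rad).
It also fails if it takes over 128 s, if anything falls off the work surface, if the arm or the gripper's body presses on something with over 40 N, if the wrist force passes 120 N, or if a joint passes its speed limit or range.

## Working session

There is one attempt and no reset: what is moved stays moved. The work goes in short steps, Python scripts to look and compute and a tool call to move; the robot and the scene stay as the last step left them, time stands still between calls to the robot, and variables do not carry over. Pictures are saved under pics/ and viewed, at most 14 in all, crops included, and the job is handed in when it is done.

Besides the shell and the picture viewer there is one more tool, called after "Request:" by a JSON object that holds its "op" and its "data", one argument or row to a line. move_arm: Moves the arm, as the interface text tells. Shifts and turns lie within -1 to 1; 1 stands for 1000 mm of shift or 2 pi rad of turn. Its arguments: {"type":"object","properties":{"moves":{"type":"array"},"force":{"type":"number"}},"required":["moves"]}

```bash
mkdir -p pics; ls; python3 - <<'E'
from workcell import bot
import cv2
for n in("side","top"):
    f=bot.grab_frame(n); cv2.imwrite(f"pics/{n}0.png",cv2.resize(f[:,:,::-1],(800,600),interpolation=cv2.INTER_CUBIC)); cv2.imwrite(f"{n}0_raw.png",f[:,:,::-1])
    print(n,bot.camera_params(n))
print(bot.observe())
E
```

```text
pics
side {'vertical_fov': 54.871143973621365, 'cx': 255.51453111562503, 'cy': 195.84165372163787, 'R': array([[ 0.93662432, -0.34980841, -0.01920811],
       [-0.23587697, -0.58913181, -0.77284265],
       [ 0.25903075,  0.72839398, -0.63430693]]), 't': array([-0.52719037,  0.15220719,  0.66745088])}
top {'vertical_fov': 44.22839471336409, 'cx': 256.0613414616643, 'cy': 190.37680947503793, 'R': array([[-0.01690504, -0.99985061, -0.00360365],
       [-0.99842807,  0.01707339, -0.0533843 ],
       [ 0.05343785,  0.00269552, -0.99856754]]), 't': array([0.0171306 , 0.56733299, 1.13428647])}
{'clock': 0.1, 'qpos': array([ 1.27881583,  0.52195926, -0.03633242,  1.59993788,  0.02119973,
        1.02109437, -0.11278685]), 'qd': array([ 0.00058615, -0.00027441, -0.00058565, -0.00100412,  0.00052127,
        0.00195081,  0.00081501]), 'joint_efforts': array([ 3.67621280e-03, -9.28481197e+01,  1.98397882e+00, -3.70536232e+01,
        1.81185576e-02,  5.29773999e-03, -3.53198618e-05]), 'position': array([ 0.13738459, -0.60941012,  0.2307849 ]), 'tool_rot': array([-3.14058099e+00,  6.76781039e-05,  2.21786649e-01]), 'force': array([ 0.09267972, -0.2505703 , -0.36404346]), 'moment': array([-0.00285494,  0.04684506,  0.02835928]), 'finger_force': 0.0, 'grip_width': 0.08516430079069615}
```

View pics/top0.png

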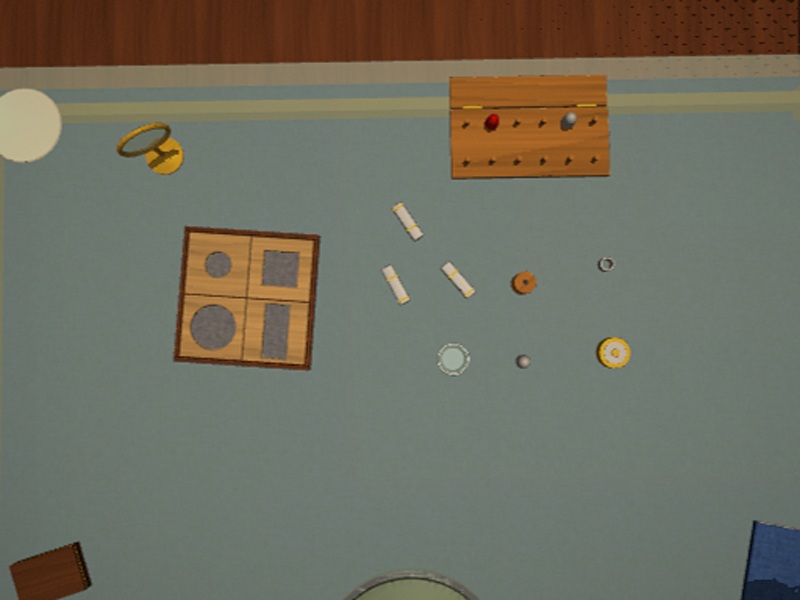

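View pics/side0.png

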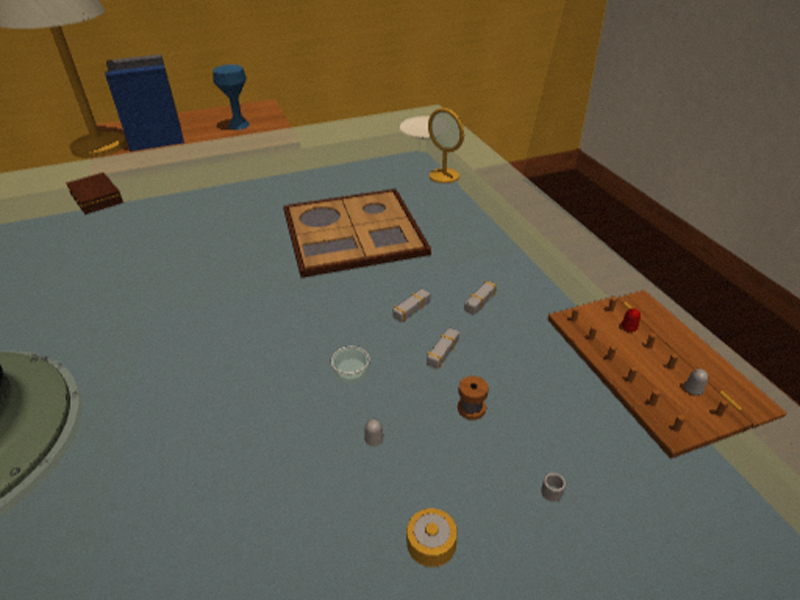

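The top view shows the following (in 800x600 pixels):
- **Objects:** thimble (523,362), reel (525,283), tape (614,352), ring (606,264) and cellar (454,359).
- **Needle-case look-alikes:** (407,221), (396,285) and (458,280). The one at (458,280) is farthest to the robot's right (-y), so it is the one meant.
- **Wells:** small round (218,264), square (281,268), large round (213,327) and oblong (276,331).

The side view shows the same things: thimble (373,432), reel (473,397), tape (432,536), case (443,347).

```bash
cat > h.py <<'E'
import cv2,numpy as np
from workcell import bot
C={n:bot.camera_params(n) for n in("side","top")}
def ray(n,u,v):
    c=C[n]; f=192/np.tan(np.radians(c["vertical_fov"]/2))
    d=np.array([(u-c["cx"])/f,(v-c["cy"])/f,1.]); R=np.array(c["R"])
    return -R.T@c["t"],R.T@d
def onz(n,p,z):
    o,d=ray(n,*p); return o+d*(z-o[2])/d[2]
def tri(pt,ps):
    (a,u),(b,w)=ray("top",*pt),ray("side",*ps)
    s=np.linalg.lstsq(np.c_[u,-w],b-a,rcond=None)[0]
    p,q=a+u*s[0],b+w*s[1]; return (p+q)/2,np.linalg.norm(p-q)
def blob(mask,seed,r):
    n,l,st,ce=cv2.connectedComponentsWithStats(mask.astype(np.uint8))
    d=[np.hypot(*(ce[i]-seed)) if st[i,4]>8 else 1e9 for i in range(1,n)]
    i=int(np.argmin(d))+1
    return ce[i],st[i,4],l==i,d[i-1]
def fgmask(im):
    lab=cv2.cvtColor(im,cv2.COLOR_BGR2LAB).astype(float)
    bg=cv2.medianBlur(cv2.cvtColor(im,cv2.COLOR_BGR2LAB),101).astype(float)
    return np.linalg.norm(lab-bg,axis=2)
E
python3 - <<'E'
from h import *
k=1.5625
I={n:cv2.imread(n+"0_raw.png") for n in C}
S=dict(thimble=((523,362),(373,432)),reel=((525,283),(473,397)),tape=((614,352),(432,536)),ring=((606,264),(553,487)),cellar=((454,359),(350,362)),
 case=((458,280),(443,347)),caseB=((396,285),(411,305)),caseC=((407,221),(480,297)))
M={n:fgmask(I[n])>14 for n in C}
for o,(t,s) in S.items():
    ct,at,mt,_=blob(M["top"],np.array(t)/k,0); cs,as_,ms,_=blob(M["side"],np.array(s)/k,0)
    P,e=tri(ct,cs); print(o,ct.round(1),at,cs.round(1),as_,"P",P.round(4),"err",round(e,4))
    if "case" in o:
        c=cv2.findContours(mt.astype(np.uint8),0,1)[0][0]; print("  rect",cv2.minAreaRect(c),[onz("top",q,.018)[:2].round(3).tolist() for q in cv2.boxPoints(cv2.minAreaRect(c))])
W=dict(small=((218,264),(374,208)),square=((281,268),(388,237)),large=((213,327),(320,217)),oblong=((276,331),(329,247)))
sat={n:cv2.cvtColor(I[n],cv2.COLOR_BGR2HSV)[:,:,1] for n in C}
for o,(t,s) in W.items():
    ct,at,mt,_=blob(sat["top"]<80,np.array(t)/k,0); cs,as_,_,_=blob(sat["side"]<80,np.array(s)/k,0)
    P,e=tri(ct,cs); q=onz("top",ct,.009)
    c=cv2.findContours(mt.astype(np.uint8),0,1)[0][0]; r=cv2.minAreaRect(c)
    print(o,ct.round(1),at,cs.round(1),as_,"P",P.round(4),round(e,4),"onz",q.round(4),"rect",[onz("top",x,.01)[:2].round(3).tolist() for x in cv2.boxPoints(r)])
a=cv2.resize(I["top"][115:260,235:420],None,fx=4.3,fy=4.1,interpolation=cv2.INTER_CUBIC)
cv2.imwrite("pics/crop1.png",a[:600,:800])
E
```

```text
thimble [334. 231.] 62 [238.6 277.4] 156 P [ 0.4647 -0.1805  0.0068] err 0.0017
reel [334.6 180.9] 210 [302.1 254.2] 485 P [ 0.5864 -0.1829  0.02  ] err 0.0016
tape [391.9 225.4] 375 [275.9 343.4] 1031 P [ 0.4764 -0.3205  0.0122] err 0.0013
ring [387.  169.2] 62 [353.5 311.7] 203 P [ 0.614  -0.3138  0.0089] err 0.0011
cellar [289.5 229.5] 278 [223.4 231.5] 352 P [ 0.4703 -0.0715  0.0173] err 0.0022
case [292.4 178.6] 211 [282.9 222.7] 281 P [ 0.594  -0.0815  0.0067] err 0.003
  rect ((292.2353210449219, 178.44117736816406), (26.140121459960938, 8.894148826599121), 49.398704528808594) [[0.613, -0.052], [0.626, -0.069], [0.577, -0.109], [0.564, -0.093]]
caseB [252.8 181.9] 207 [262.8 195.1] 261 P [0.5876 0.0155 0.008 ] err 0.0028
  rect ((252.6592254638672, 181.95860290527344), (27.37438201904297, 8.8587646484375), 61.3895378112793) [[0.613, 0.04], [0.623, 0.021], [0.564, -0.01], [0.554, 0.009]]
caseC [260.6 141.7] 215 [307.  190.3] 233 P [ 0.6868 -0.0052  0.0077] err 0.0023
  rect ((260.5520324707031, 141.46401977539062), (27.448566436767578, 8.854375839233398), 55.304847717285156) [[0.709, 0.022], [0.721, 0.004], [0.665, -0.033], [0.653, -0.015]]
small [139.1 169. ] 192 [239.  133.2] 56 P [0.6243 0.2935 0.01  ] 0.0019 onz [0.6253 0.2935 0.009 ] rect [[0.608, 0.311], [0.645, 0.311], [0.645, 0.276], [0.608, 0.276]]
square [179.1 171.7] 461 [247.7 151.4] 188 P [0.6157 0.1956 0.0098] 0.0024 onz [0.6169 0.1953 0.009 ] rect [[0.593, 0.224], [0.646, 0.219], [0.641, 0.167], [0.588, 0.172]]
large [136.  208.9] 621 [204.1 138.8] 215 P [0.5262 0.3019 0.0093] 0.0029 onz [0.5276 0.3016 0.009 ] rect [[0.562, 0.335], [0.561, 0.269], [0.493, 0.27], [0.494, 0.336]]
oblong [176.  211.7] 516 [210.3 157.6] 211 P [0.5176 0.2039 0.0099] 0.0028 onz [0.519  0.2038 0.009 ] rect [[0.48, 0.226], [0.563, 0.219], [0.559, 0.182], [0.476, 0.189]]
```

View pics/crop1.png

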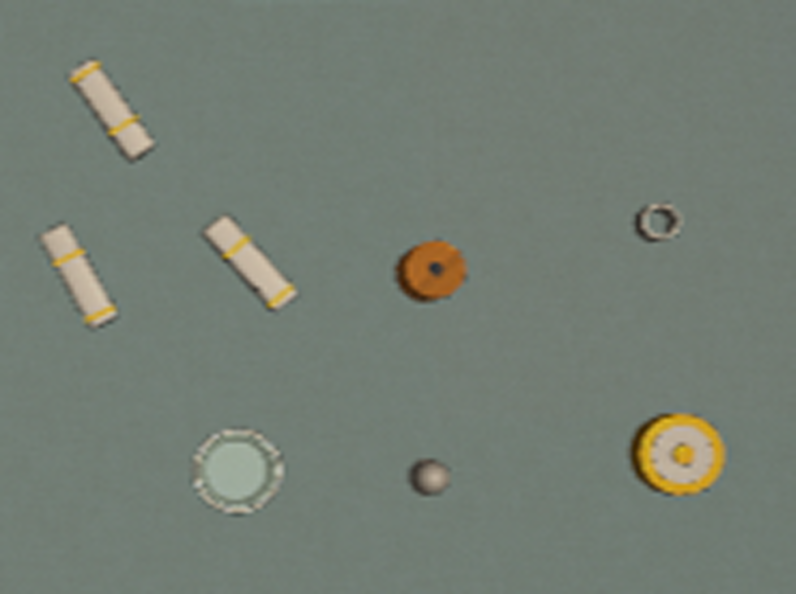

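The crop shows the chosen case at (250,262), with its mates at (112,110) and (78,276). It is the farthest right, so it is confirmed. The closed dome at (430,476) is the thimble, the open tube at (659,221) is the ring, and the drum at (682,454) with a button is the tape measure. The well spacing (98 mm) and triangulated heights agree with the text. First I pick the tape measure.

```bash
cat > go.py <<'E'
import sys,numpy as np
from scipy.spatial.transform import Rotation as Ro
from workcell import bot
def go(*targets):
    o=bot.observe(); p=o["position"]; R=Ro.from_euler("xyz",o["tool_rot"])
    print("t",o["clock"],"p",p.round(4),"rpy",o["tool_rot"].round(3),"w",round(o["grip_width"],4),"ff",round(o["finger_force"],1),"q7",o["qpos"][6].round(2))
    for x,y,z,yaw in targets:
        T=Ro.from_euler("xyz",[np.pi,0,yaw])
        print((x,y,z,yaw),"shift",R.inv().apply(np.array([x,y,z])-p).round(4).tolist(),"turn",((R.inv()*T).as_rotvec()/2/np.pi).round(4).tolist())
if __name__=="__main__": go(*[tuple(map(float,a.split(","))) for a in sys.argv[1:]])
E
python3 go.py .476,-.3205,.12,1.0 .476,-.3205,.0055,1.0; python3 - <<'E'
from h import *
k=1.5625
I=cv2.imread("top0_raw.png"); M=fgmask(I)>14
for n,s,z in (("thimble",(523,362),.014),("reel",(525,283),.035),("tape",(614,352),.02),("case",(458,280),.013)):
    c=blob(M,np.array(s)/k,0)[0]; print(n,onz("top",c,z).round(4))
E
```

```text
t 0.1 p [ 0.1374 -0.6094  0.2308] rpy [-3.141  0.     0.222] w 0.0852 ff 0.0 q7 -0.11
(0.476, -0.3205, 0.12, 1.0) shift [0.3939, -0.2072, 0.111] turn [-0.0002, -0.0001, -0.1239]
(0.476, -0.3205, 0.0055, 1.0) shift [0.3939, -0.2071, 0.2255] turn [-0.0002, -0.0001, -0.1239]
thimble [ 0.4658 -0.1796  0.014 ]
reel [ 0.5861 -0.1807  0.035 ]
tape [ 0.4772 -0.3185  0.02  ]
case [ 0.5949 -0.0816  0.013 ]
```

Request:
{"op": "move_arm", "data": {
  "moves": [
    [[1,0.394,-0.207,0.111,0,0,-0.124],[1,0.394,-0.207,0.111,0,0,-0.124],[1,0.394,-0.207,0.111,0,0,-0.124],[1,0.394,-0.207,0.111,0,0,-0.124],[1,0.394,-0.207,0.111,0,0,-0.124]]
  ],
  "force": 30
}}

```text
clock: 0.6
position: [0.3232, -0.4509, 0.1703]
tool_rot: [-3.142, -0.0, 0.978]
force: [0.6, -0.7, -0.7]
grip_width: 0.0857
finger_force: 0.0
```

```bash
python3 go.py .477,-.3195,.12,1.0
```

```text
t 0.6 p [ 0.3232 -0.4509  0.1703] rpy [-3.142 -0.     0.978] w 0.0857 ff 0.0 q7 0.1
(0.477, -0.3195, 0.12, 1.0) shift [0.1949, 0.0541, 0.0504] turn [-0.0, -0.0, -0.0035]
```

Request:
{"op": "move_arm", "data": {
  "moves": [
    [[1,0.195,0.054,0.05,0,0,-0.003],[1,0.195,0.054,0.05,0,0,-0.003],[1,0.195,0.054,0.05,0,0,-0.003],[1,0.195,0.054,0.05,0,0,-0.003],[1,0.195,0.054,0.05,0,0,-0.003]]
  ]
}}

```text
clock: 1.1
position: [0.4805, -0.3164, 0.1194]
tool_rot: [-3.14, -0.003, 0.997]
force: [-0.6, -1.5, -0.3]
grip_width: 0.0854
finger_force: 0.0
```

```bash
python3 go.py .477,-.3195,.0055,1.0
```

```text
t 1.1 p [ 0.4805 -0.3164  0.1194] rpy [-3.14e+00 -3.00e-03  9.97e-01] w 0.0854 ff 0.0 q7 -0.28
(0.477, -0.3195, 0.0055, 1.0) shift [-0.0048, -0.0011, 0.1139] turn [-0.0002, -0.0004, -0.0004]
```

Request:
{"op": "move_arm", "data": {
  "moves": [
    [[1,0,0,0.03,0,0,0],[1,0,0,0.06,0,0,0],[1,0,0,0.07,0,0,0],[1,0,0,0.07,0,0,0],[1,0,0,0.07,0,0,0]]
  ]
}}

```text
clock: 1.6
position: [0.4769, -0.3222, 0.0517]
tool_rot: [3.141, -0.0, 0.99]
force: [0.9, 0.0, -0.8]
grip_width: 0.0852
finger_force: 0.0
```

```bash
python3 go.py .477,-.3195,.0055,1.0
```

```text
t 1.6 p [ 0.4769 -0.3222  0.0517] rpy [ 3.141 -0.     0.99 ] w 0.0852 ff 0.0 q7 -0.31
(0.477, -0.3195, 0.0055, 1.0) shift [0.0023, -0.0015, 0.0462] turn [0.0001, -0.0, -0.0016]
```

Request:
{"op": "move_arm", "data": {
  "moves": [
    [[1,0.002,-0.001,0.02,0,0,0],[1,0.002,-0.001,0.04,0,0,0],[1,0.002,-0.001,0.046,0,0,0],[1,0.002,-0.001,0.046,0,0,0],[1,0.002,-0.001,0.046,0,0,0]]
  ]
}}

```text
clock: 2.1
position: [0.4774, -0.32, 0.006]
tool_rot: [3.14, -0.0, 0.99]
force: [0.7, -0.8, -0.2]
grip_width: 0.0852
finger_force: 0.0
```

Request:
{"op": "move_arm", "data": {
  "moves": [
    [[0.4,0,0,0,0,0,0],[0.3,0,0,0,0,0,0],[0.3,0,0,0,0,0,0],[0.3,0,0,0,0,0,0],[0.3,0,0,0,0,0,0]]
  ]
}}

```text
clock: 2.6
position: [0.4772, -0.3198, 0.0055]
tool_rot: [3.141, 0.0, 0.991]
force: [-2.3, 1.6, 8.9]
grip_width: 0.0469
finger_force: 29.3
```

```bash
python3 go.py .5276,.3016,.12,1.0
```

```text
t 2.6 p [ 0.4772 -0.3198  0.0055] rpy [3.141 0.    0.991] w 0.0469 ff 29.3 q7 -0.34
(0.5276, 0.3016, 0.12, 1.0) shift [0.5473, -0.2984, -0.1148] turn [0.0001, 0.0, -0.0015]
```

Request:
{"op": "move_arm", "data": {
  "moves": [
    [[0.3,0,0,-0.02,0,0,0],[0.3,0,0,-0.05,0,0,0],[0.3,0,0,-0.08,0,0,0],[0.3,0.02,-0.01,-0.115,0,0,0],[0.3,0.05,-0.028,-0.115,0,0,0]]
  ],
  "force": 40
}}

```text
clock: 3.1
position: [0.4825, -0.2643, 0.1238]
tool_rot: [3.135, -0.0, 0.987]
force: [1.0, 0.7, -1.7]
grip_width: 0.0466
finger_force: 42.2
```

Request:
{"op": "move_arm", "data": {
  "moves": [
    [[0.3,0.036,-0.02,0,0,0,0],[0.3,0.076,-0.042,0,0,0,0],[0.3,0.116,-0.064,0,0,0,0],[0.3,0.156,-0.086,0,0,0,0],[0.3,0.196,-0.108,0,0,0,0]]
  ]
}}

```text
clock: 3.6
position: [0.4979, -0.0376, 0.1201]
tool_rot: [3.141, -0.0, 0.99]
force: [1.2, -0.7, -1.0]
grip_width: 0.0461
finger_force: 42.2
```

Request:
{"op": "move_arm", "data": {
  "moves": [
    [[0.3,0.04,-0.022,0,0,0,0],[0.3,0.08,-0.044,0,0,0,0],[0.3,0.12,-0.066,0,0,0,0],[0.3,0.16,-0.088,0,0,0,0],[0.3,0.2,-0.11,0,0,0,0]]
  ]
}}

```text
clock: 4.1
position: [0.5155, 0.1902, 0.1201]
tool_rot: [3.141, -0.0, 0.991]
force: [0.6, -0.0, -1.4]
grip_width: 0.0464
finger_force: 42.2
```

```bash
python3 go.py .5276,.3016,.12,1.0 .5276,.3016,.03,1.0
```

```text
t 4.1 p [0.5155 0.1902 0.1201] rpy [ 3.141 -0.     0.991] w 0.0464 ff 42.2 q7 -1.24
(0.5276, 0.3016, 0.12, 1.0) shift [0.0998, -0.051, 0.0001] turn [0.0, -0.0, -0.0015]
(0.5276, 0.3016, 0.03, 1.0) shift [0.0998, -0.051, 0.0901] turn [0.0, -0.0, -0.0015]
```

Request:
{"op": "move_arm", "data": {
  "moves": [
    [[0.3,0.04,-0.021,0,0,0,0],[0.3,0.075,-0.04,0,0,0,0],[0.3,0.1,-0.051,0.02,0,0,0],[0.3,0.1,-0.051,0.06,0,0,0],[0.3,0.1,-0.051,0.07,0,0,0]]
  ]
}}

```text
clock: 4.6
position: [0.5258, 0.2994, 0.0465]
tool_rot: [-3.14, 0.004, 0.992]
force: [-1.7, -1.1, -2.8]
grip_width: 0.0464
finger_force: 42.1
```

Request:
{"op": "move_arm", "data": {
  "moves": [
    [[0.3,0,0,0,0,0,0],[0.3,0,0,0,0,0,0]]
  ]
}}

```text
clock: 4.8
position: [0.5285, 0.2994, 0.0511]
tool_rot: [3.141, -0.001, 0.99]
force: [1.3, -0.6, -1.7]
grip_width: 0.0465
finger_force: 42.1
```

```bash
python3 go.py .5276,.3016,.014,1.0; python3 - <<'E'
from h import *
t,s=bot.grab_frame("top"),bot.grab_frame("side")
a=cv2.resize(t[120:260,90:230],(560,560),interpolation=cv2.INTER_CUBIC)
cv2.imwrite("pics/place1.png",cv2.resize(s[90:240,170:320],(600,600),interpolation=cv2.INTER_CUBIC)[:,:,::-1])
E
```

```text
t 4.8 p [0.5285 0.2994 0.0511] rpy [ 3.141e+00 -1.000e-03  9.900e-01] w 0.0465 ff 42.1 q7 -1.41
(0.5276, 0.3016, 0.014, 1.0) shift [0.0013, -0.002, 0.0371] turn [0.0001, -0.0001, -0.0017]
```

View pics/place1.png

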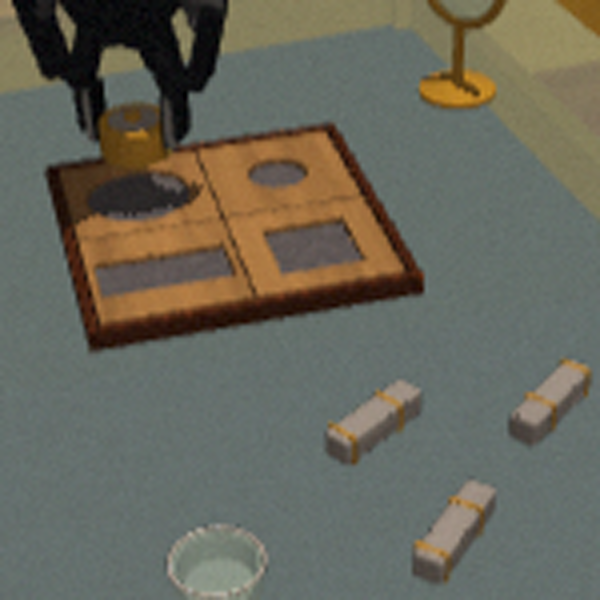

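The tape measure hangs level above the large well (held at (133,135), well at (143,193) in the crop). I lower it now.

Request:
{"op": "move_arm", "data": {
  "moves": [
    [[0.3,0.001,-0.002,0.012,0,0,0],[0.3,0.001,-0.002,0.024,0,0,0],[0.3,0.001,-0.002,0.032,0,0,0],[0.3,0.001,-0.002,0.035,0,0,0],[0.3,0.001,-0.002,0.037,0,0,0]]
  ]
}}

```text
clock: 5.4
position: [0.5261, 0.3015, 0.0134]
tool_rot: [-3.141, 0.002, 0.991]
force: [-18.6, -11.3, 55.7]
grip_width: 0.0465
finger_force: 47.2
```

Request:
{"op": "move_arm", "data": {
  "moves": [
    [[0.3,0,0,0,0,0,0],[0.3,0,0,0,0,0,0]]
  ]
}}

```text
clock: 5.6
position: [0.5261, 0.3014, 0.0135]
tool_rot: [-3.141, 0.001, 0.991]
force: [-10.1, -5.9, 22.6]
grip_width: 0.0465
finger_force: 44.5
```

Request:
{"op": "move_arm", "data": {
  "moves": [
    [[0.75,0,0,-0.001,0,0,0],[0.75,0,0,-0.001,0,0,0],[0.75,0,0,-0.001,0,0,0],[0.75,0,0,-0.001,0,0,0],[0.75,0,0,-0.003,0,0,0]]
  ]
}}

```text
clock: 6.1
position: [0.5266, 0.3017, 0.0155]
tool_rot: [-3.141, 0.0, 0.991]
force: [-0.2, -0.4, 0.4]
grip_width: 0.0639
finger_force: 0.0
```

Request:
{"op": "move_arm", "data": {
  "moves": [
    [[0.75,0,0,-0.02,0,0,0],[0.75,0,0,-0.05,0,0,0],[0.75,0,0,-0.09,0,0,0],[0.75,0,0,-0.11,0,0,0],[0.75,0,0,-0.11,0,0,0]]
  ]
}}

```text
clock: 6.6
position: [0.5281, 0.3026, 0.129]
tool_rot: [3.14, -0.004, 0.99]
force: [0.0, -0.1, -0.6]
grip_width: 0.0641
finger_force: 0.0
```

```bash
python3 go.py .586,-.1815,.12,1.0; python3 - <<'E'
from h import *
s=bot.grab_frame("side")
cv2.imwrite("pics/place1b.png",cv2.resize(s[90:200,180:290],(550,550),interpolation=cv2.INTER_CUBIC)[:,:,::-1])
E
```

```text
t 6.6 p [0.5281 0.3026 0.129 ] rpy [ 3.14  -0.004  0.99 ] w 0.0641 ff 0.0 q7 -1.38
(0.586, -0.1815, 0.12, 1.0) shift [-0.3731, 0.3139, 0.008] turn [0.0003, -0.0007, -0.0015]
```

View pics/place1b.png

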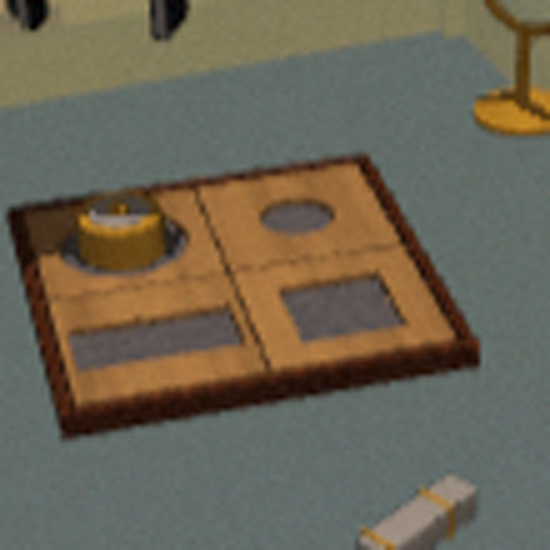

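The tape measure stands flat in the large well (crop (122,235)). Next is the reel.

Request:
{"op": "move_arm", "data": {
  "moves": [
    [[0.75,-0.373,0.314,0.008,0,0,-0.0015],[0.75,-0.373,0.314,0.008,0,0,-0.0015],[0.75,-0.373,0.314,0.008,0,0,-0.0015],[0.75,-0.373,0.314,0.008,0,0,-0.0015],[0.75,-0.373,0.314,0.008,0,0,-0.0015]]
  ]
}}

```text
clock: 7.15
position: [0.5559, 0.0516, 0.1208]
tool_rot: [-3.141, 0.001, 1.0]
force: [1.3, -0.4, 0.6]
grip_width: 0.0641
finger_force: 0.0
```

```bash
python3 go.py .586,-.1815,.12,1.0
```

```text
t 7.15 p [0.5559 0.0516 0.1208] rpy [-3.141e+00  1.000e-03  1.000e+00] w 0.0641 ff 0.0 q7 -0.97
(0.586, -0.1815, 0.12, 1.0) shift [-0.18, 0.1512, 0.0007] turn [-0.0002, 0.0001, 0.0]
```

Request:
{"op": "move_arm", "data": {
  "moves": [
    [[0.75,-0.18,0.151,0,0,0,0],[0.75,-0.18,0.151,0,0,0,0],[0.75,-0.18,0.151,0,0,0,0],[0.75,-0.18,0.151,0,0,0,0],[0.75,-0.18,0.151,0,0,0,0]]
  ]
}}

```text
clock: 7.65
position: [0.5855, -0.1833, 0.1205]
tool_rot: [-3.141, 0.001, 0.997]
force: [0.7, 0.5, -0.2]
grip_width: 0.0644
finger_force: 0.0
```

Request:
{"op": "move_arm", "data": {
  "moves": [
    [[0.75,0,0,0.03,0,0,0],[0.75,0,0,0.05,0,0,0],[0.75,0,0,0.06,0,0,0],[0.75,0,0,0.06,0,0,0],[0.75,0,0,0.06,0,0,0]]
  ]
}}

```text
clock: 8.15
position: [0.5866, -0.1791, 0.062]
tool_rot: [3.142, -0.0, 1.001]
force: [-0.6, -0.7, 0.9]
grip_width: 0.064
finger_force: 0.0
```

```bash
python3 go.py .586,-.1815,.014,1.0
```

```text
t 8.15 p [ 0.5866 -0.1791  0.062 ] rpy [ 3.142 -0.     1.001] w 0.064 ff 0.0 q7 -0.58
(0.586, -0.1815, 0.014, 1.0) shift [-0.0023, 0.0008, 0.048] turn [0.0, -0.0, 0.0001]
```

Request:
{"op": "move_arm", "data": {
  "moves": [
    [[0.75,-0.002,0.001,0.02,0,0,0],[0.75,-0.002,0.001,0.04,0,0,0],[0.75,-0.002,0.001,0.048,0,0,0],[0.75,-0.002,0.001,0.048,0,0,0],[0.75,-0.002,0.001,0.048,0,0,0]]
  ],
  "force": 30
}}

```text
clock: 8.65
position: [0.5867, -0.1816, 0.0147]
tool_rot: [3.141, -0.0, 1.0]
force: [-0.5, 0.4, -0.4]
grip_width: 0.0639
finger_force: 0.0
```

Request:
{"op": "move_arm", "data": {
  "moves": [
    [[0.3,0,0,0,0,0,0],[0.2,0,0,0,0,0,0],[0.2,0,0,0,0,0,0],[0.2,0,0,0,0,0,0],[0.2,0,0,0,0,0,0]]
  ]
}}

```text
clock: 9.15
position: [0.5866, -0.1818, 0.0146]
tool_rot: [3.141, -0.0, 1.0]
force: [-0.9, 0.0, 7.9]
grip_width: 0.0328
finger_force: 29.0
```

```bash
python3 go.py .6169,.1953,.12,1.0
```

```text
t 9.15 p [ 0.5866 -0.1818  0.0146] rpy [ 3.141 -0.     1.   ] w 0.0328 ff 29.0 q7 -0.6
(0.6169, 0.1953, 0.12, 1.0) shift [0.3337, -0.1781, -0.1055] turn [0.0002, -0.0001, -0.0]
```

Request:
{"op": "move_arm", "data": {
  "moves": [
    [[0.2,0,0,-0.02,0,0,0],[0.2,0,0,-0.05,0,0,0],[0.2,0,0,-0.08,0,0,0],[0.2,0.02,-0.011,-0.105,0,0,0],[0.2,0.054,-0.028,-0.105,0,0,0]]
  ]
}}

```text
clock: 9.65
position: [0.5931, -0.1233, 0.1224]
tool_rot: [3.136, -0.001, 0.996]
force: [1.7, -0.4, -1.0]
grip_width: 0.0328
finger_force: 29.9
```

Request:
{"op": "move_arm", "data": {
  "moves": [
    [[0.2,0.036,-0.02,0,0,0,0],[0.2,0.076,-0.042,0,0,0,0],[0.2,0.116,-0.063,0,0,0,0],[0.2,0.156,-0.084,0,0,0,0],[0.2,0.196,-0.106,0,0,0,0]]
  ]
}}

```text
clock: 10.15
position: [0.6085, 0.1028, 0.1192]
tool_rot: [3.141, -0.0, 1.0]
force: [0.5, -0.6, -0.3]
grip_width: 0.0329
finger_force: 29.9
```

```bash
python3 go.py .6169,.1953,.12,1.0 .6169,.1953,.06,1.0
```

```text
t 10.15 p [0.6085 0.1028 0.1192] rpy [ 3.141 -0.     1.   ] w 0.0329 ff 29.9 q7 -1.02
(0.6169, 0.1953, 0.12, 1.0) shift [0.0823, -0.0429, -0.0008] turn [0.0001, -0.0001, -0.0]
(0.6169, 0.1953, 0.06, 1.0) shift [0.0823, -0.0429, 0.0592] turn [0.0001, -0.0001, -0.0]
```

Request:
{"op": "move_arm", "data": {
  "moves": [
    [[0.2,0.035,-0.018,0,0,0,0],[0.2,0.065,-0.034,0,0,0,0],[0.2,0.082,-0.043,0.02,0,0,0],[0.2,0.082,-0.043,0.05,0,0,0],[0.2,0.082,-0.043,0.06,0,0,0]]
  ]
}}

```text
clock: 10.65
position: [0.6152, 0.1935, 0.0565]
tool_rot: [-3.14, 0.002, 1.001]
force: [-0.4, -0.2, -0.5]
grip_width: 0.0324
finger_force: 29.9
```

Request:
{"op": "move_arm", "data": {
  "moves": [
    [[0.2,0,0,0,0,0,0],[0.2,0,0,0,0,0,0]]
  ]
}}

```text
clock: 10.85
position: [0.6171, 0.1929, 0.0598]
tool_rot: [3.141, -0.001, 0.999]
force: [0.6, -0.8, -0.2]
grip_width: 0.0327
finger_force: 29.9
```

```bash
python3 go.py .6169,.1953,.0226,1.0
```

```text
t 10.85 p [0.6171 0.1929 0.0598] rpy [ 3.141e+00 -1.000e-03  9.990e-01] w 0.0327 ff 29.9 q7 -1.17
(0.6169, 0.1953, 0.0226, 1.0) shift [0.0019, -0.0015, 0.0372] turn [0.0001, -0.0001, -0.0001]
```

Request:
{"op": "move_arm", "data": {
  "moves": [
    [[0.2,0.002,-0.001,0.012,0,0,0],[0.2,0.002,-0.001,0.024,0,0,0],[0.2,0.002,-0.001,0.032,0,0,0],[0.2,0.002,-0.001,0.035,0,0,0],[0.2,0.002,-0.001,0.037,0,0,0]]
  ]
}}

```text
clock: 11.35
position: [0.6165, 0.1955, 0.0224]
tool_rot: [-3.141, 0.001, 1.0]
force: [-15.9, -6.1, 44.0]
grip_width: 0.0328
finger_force: 33.1
```

Request:
{"op": "move_arm", "data": {
  "moves": [
    [[0.2,0,0,0,0,0,0],[0.2,0,0,0,0,0,0]]
  ]
}}

```text
clock: 11.55
position: [0.6164, 0.1955, 0.0226]
tool_rot: [-3.141, 0.001, 1.0]
force: [-8.2, -1.8, 18.6]
grip_width: 0.0327
finger_force: 31.3
```

Request:
{"op": "move_arm", "data": {
  "moves": [
    [[0.6,0,0,-0.001,0,0,0],[0.6,0,0,-0.001,0,0,0],[0.6,0,0,-0.001,0,0,0],[0.6,0,0,-0.001,0,0,0],[0.6,0,0,-0.005,0,0,0]]
  ]
}}

```text
clock: 12.05
position: [0.6164, 0.1955, 0.0263]
tool_rot: [-3.141, 0.001, 1.0]
force: [-0.5, 0.3, -0.1]
grip_width: 0.0514
finger_force: 0.0
```

Request:
{"op": "move_arm", "data": {
  "moves": [
    [[0.6,0,0,-0.02,0,0,0],[0.6,0,0,-0.05,0,0,0],[0.6,0,0,-0.09,0,0,0],[0.6,0,0,-0.1,0,0,0],[0.6,0,0,-0.1,0,0,0]]
  ]
}}

```text
clock: 12.55
position: [0.6178, 0.1959, 0.1288]
tool_rot: [3.14, -0.003, 1.0]
force: [0.8, -0.3, -0.4]
grip_width: 0.0515
finger_force: 0.0
```

```bash
python3 go.py .465,-.18,.12,1.0
```

```text
t 12.55 p [0.6178 0.1959 0.1288] rpy [ 3.14e+00 -3.00e-03  1.00e+00] w 0.0515 ff 0.0 q7 -1.14
(0.465, -0.18, 0.12, 1.0) shift [-0.3988, 0.0746, 0.0079] turn [0.0003, -0.0004, -0.0]
```

Request:
{"op": "move_arm", "data": {
  "moves": [
    [[0.6,-0.399,0.075,0.006,0,0,0],[0.6,-0.399,0.075,0.006,0,0,0],[0.6,-0.399,0.075,0.006,0,0,0],[0.6,-0.399,0.075,0.006,0,0,0],[0.6,-0.399,0.075,0.006,0,0,0]]
  ]
}}

```text
clock: 13.05
position: [0.5212, -0.0377, 0.122]
tool_rot: [-3.14, 0.001, 1.0]
force: [1.6, -0.5, -0.0]
grip_width: 0.0513
finger_force: 0.0
```

```bash
python3 go.py .465,-.18,.12,1.0; python3 - <<'E'
from h import *
s=bot.grab_frame("side"); t=bot.grab_frame("top")
a=np.hstack([cv2.resize(x,(400,400),interpolation=cv2.INTER_CUBIC) for x in (s[90:200,180:290],t[130:240,100:210])])
cv2.imwrite("pics/place2.png",a[:,:,::-1])
cv2.imwrite("t2.png",t[:,:,::-1]);cv2.imwrite("s2.png",s[:,:,::-1])
E
```

```text
t 13.05 p [ 0.5212 -0.0377  0.122 ] rpy [-3.14e+00  1.00e-03  1.00e+00] w 0.0513 ff 0.0 q7 -0.81
(0.465, -0.18, 0.12, 1.0) shift [-0.1501, 0.0295, 0.0021] turn [-0.0002, 0.0001, 0.0]
```

View pics/place2.png

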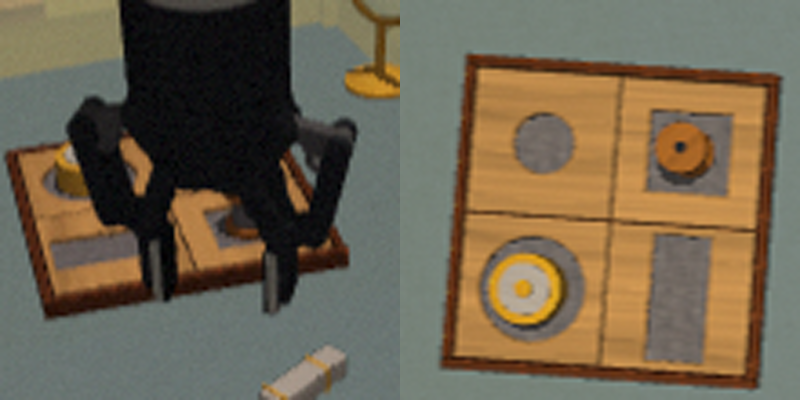

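The top crop shows the tape in the large well (523,288) and the reel standing in the square well (683,150), shifted only by perspective. Next is the thimble.

Request:
{"op": "move_arm", "data": {
  "moves": [
    [[0.6,-0.15,0.03,0.002,0,0,0],[0.6,-0.15,0.03,0.002,0,0,0],[0.6,-0.15,0.03,0.002,0,0,0],[0.6,-0.15,0.03,0.002,0,0,0],[0.6,-0.15,0.03,0.002,0,0,0]]
  ]
}}

```text
clock: 13.65
position: [0.4661, -0.1796, 0.1202]
tool_rot: [-3.14, 0.0, 0.997]
force: [0.7, 0.9, 0.2]
grip_width: 0.0514
finger_force: 0.0
```

Request:
{"op": "move_arm", "data": {
  "moves": [
    [[0.6,0,0,0.03,0,0,0],[0.6,0,0,0.06,0,0,0],[0.6,0,0,0.07,0,0,0],[0.6,0,0,0.07,0,0,0],[0.6,0,0,0.07,0,0,0]]
  ]
}}

```text
clock: 14.15
position: [0.4677, -0.1779, 0.0517]
tool_rot: [3.141, -0.0, 1.001]
force: [0.7, 0.1, 0.7]
grip_width: 0.052
finger_force: 0.0
```

```bash
python3 go.py .465,-.18,.0085,1.0; python3 - <<'E'
from h import *
s=bot.grab_frame("side")
cv2.imwrite("pics/th.png",cv2.resize(s[230:310,190:290],(700,560),interpolation=cv2.INTER_CUBIC)[:,:,::-1])
E
```

```text
t 14.15 p [ 0.4677 -0.1779  0.0517] rpy [ 3.141 -0.     1.001] w 0.052 ff 0.0 q7 -0.58
(0.465, -0.18, 0.0085, 1.0) shift [-0.0033, -0.0012, 0.0432] turn [0.0, -0.0001, 0.0002]
```

View pics/th.png

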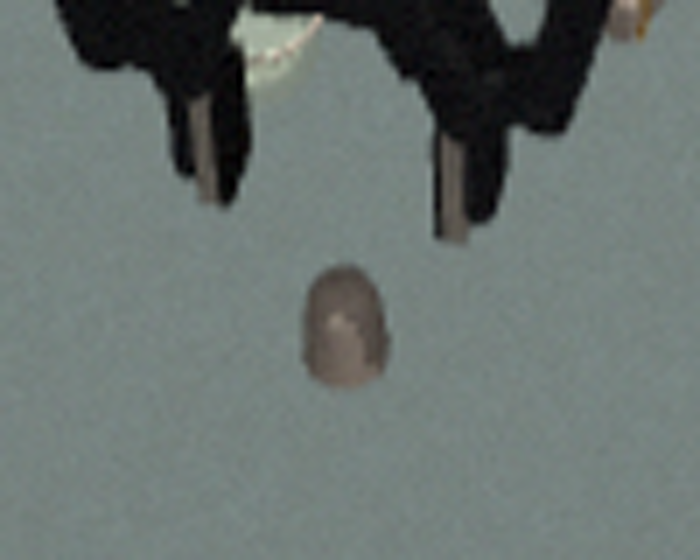

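The thimble (345,325) stands centred between the finger tips.

Request:
{"op": "move_arm", "data": {
  "moves": [
    [[0.6,-0.003,-0.001,0.02,0,0,0],[0.6,-0.003,-0.001,0.036,0,0,0],[0.6,-0.003,-0.001,0.043,0,0,0],[0.6,-0.003,-0.001,0.043,0,0,0],[0.6,-0.003,-0.001,0.043,0,0,0]]
  ],
  "force": 20
}}

```text
clock: 14.7
position: [0.4651, -0.1806, 0.0088]
tool_rot: [3.141, -0.0, 1.0]
force: [0.6, -0.7, 0.0]
grip_width: 0.0514
finger_force: 0.0
```

Request:
{"op": "move_arm", "data": {
  "moves": [
    [[0.3,0,0,0,0,0,0],[0.15,0,0,0,0,0,0],[0.15,0,0,0,0,0,0],[0.15,0,0,0,0,0,0],[0.15,0,0,0,0,0,0]]
  ]
}}

```text
clock: 15.2
position: [0.465, -0.1806, 0.0086]
tool_rot: [3.141, -0.0, 1.0]
force: [-0.8, -0.2, 9.1]
grip_width: 0.019
finger_force: 19.5
```

```bash
python3 go.py .6253,.2935,.12,1.0
```

```text
t 15.2 p [ 0.465  -0.1806  0.0086] rpy [ 3.141 -0.     1.   ] w 0.019 ff 19.5 q7 -0.6
(0.6253, 0.2935, 0.12, 1.0) shift [0.4856, -0.1212, -0.1114] turn [0.0001, -0.0, -0.0]
```

Request:
{"op": "move_arm", "data": {
  "moves": [
    [[0.15,0,0,-0.01,0,0,0],[0.15,0,0,-0.03,0,0,0],[0.15,0,0,-0.06,0,0,0],[0.15,0,0,-0.09,0,0,0],[0.15,0,0,-0.11,0,0,0]]
  ]
}}

```text
clock: 15.7
position: [0.465, -0.1806, 0.1206]
tool_rot: [3.14, -0.0, 1.0]
force: [-0.1, 0.1, 0.6]
grip_width: 0.0189
finger_force: 19.8
```

```bash
python3 go.py .6253,.2935,.12,1.0; python3 - <<'E'
from h import *
s=bot.grab_frame("side")
cv2.imwrite("pics/th2.png",cv2.resize(s[160:300,170:310],(560,560),interpolation=cv2.INTER_CUBIC)[:,:,::-1])
E
```

```text
t 15.7 p [ 0.465  -0.1806  0.1206] rpy [ 3.14 -0.    1.  ] w 0.0189 ff 19.8 q7 -0.53
(0.6253, 0.2935, 0.12, 1.0) shift [0.4856, -0.1213, 0.0006] turn [0.0003, -0.0001, -0.0]
```

View pics/th2.png

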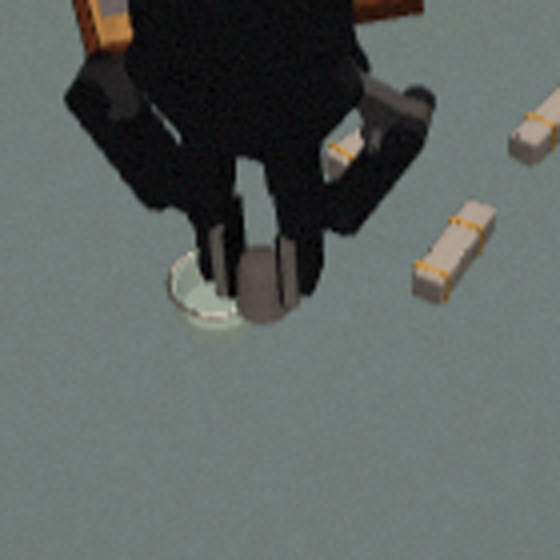

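The thimble is held upright between the pads (263,285). I carry it over now.

Request:
{"op": "move_arm", "data": {
  "moves": [
    [[0.15,0.02,-0.005,0,0,0,0],[0.15,0.055,-0.014,0,0,0,0],[0.15,0.095,-0.024,0,0,0,0],[0.15,0.135,-0.034,0,0,0,0],[0.15,0.175,-0.044,0,0,0,0]]
  ]
}}

```text
clock: 16.25
position: [0.5224, -0.0079, 0.1186]
tool_rot: [3.141, -0.0, 1.0]
force: [0.4, -0.4, 0.3]
grip_width: 0.0189
finger_force: 19.8
```

Request:
{"op": "move_arm", "data": {
  "moves": [
    [[0.15,0.04,-0.01,0,0,0,0],[0.15,0.08,-0.02,0,0,0,0],[0.15,0.12,-0.03,0,0,0,0],[0.15,0.16,-0.04,0,0,0,0],[0.15,0.2,-0.05,0,0,0,0]]
  ]
}}

```text
clock: 16.75
position: [0.5884, 0.1875, 0.1186]
tool_rot: [3.141, -0.0, 1.0]
force: [0.2, -0.4, 0.4]
grip_width: 0.0189
finger_force: 19.8
```

```bash
python3 go.py .6253,.2935,.05,1.0
```

```text
t 16.75 p [0.5884 0.1875 0.1186] rpy [ 3.141 -0.     1.   ] w 0.0189 ff 19.8 q7 -1.16
(0.6253, 0.2935, 0.05, 1.0) shift [0.1091, -0.0262, 0.0686] turn [0.0, -0.0, 0.0]
```

Request:
{"op": "move_arm", "data": {
  "moves": [
    [[0.15,0.04,-0.01,0,0,0,0],[0.15,0.08,-0.019,0,0,0,0],[0.15,0.108,-0.026,0,0,0,0],[0.15,0.108,-0.026,0.02,0,0,0],[0.15,0.108,-0.026,0.055,0,0,0]]
  ]
}}

```text
clock: 17.25
position: [0.6256, 0.2926, 0.0647]
tool_rot: [3.14, -0.004, 1.001]
force: [1.0, -1.4, -1.3]
grip_width: 0.0189
finger_force: 19.8
```

Request:
{"op": "move_arm", "data": {
  "moves": [
    [[0.15,0,0,0.012,0,0,0],[0.15,0,0,0.015,0,0,0],[0.15,0,0,0.015,0,0,0],[0.15,0,0,0.015,0,0,0]]
  ]
}}

```text
clock: 17.65
position: [0.6254, 0.291, 0.0496]
tool_rot: [3.141, -0.002, 1.0]
force: [-0.3, 0.4, 0.6]
grip_width: 0.0189
finger_force: 19.8
```

```bash
python3 go.py .6253,.2935,.0166,1.0; python3 - <<'E'
from h import *
s=bot.grab_frame("side")
cv2.imwrite("pics/th3.png",cv2.resize(s[90:190,180:280],(600,600),interpolation=cv2.INTER_CUBIC)[:,:,::-1])
E
```

```text
t 17.65 p [0.6254 0.291  0.0496] rpy [ 3.141e+00 -2.000e-03  1.000e+00] w 0.0189 ff 19.8 q7 -1.28
(0.6253, 0.2935, 0.0166, 1.0) shift [0.002, -0.0015, 0.033] turn [0.0001, -0.0003, -0.0]
```

View pics/th3.png

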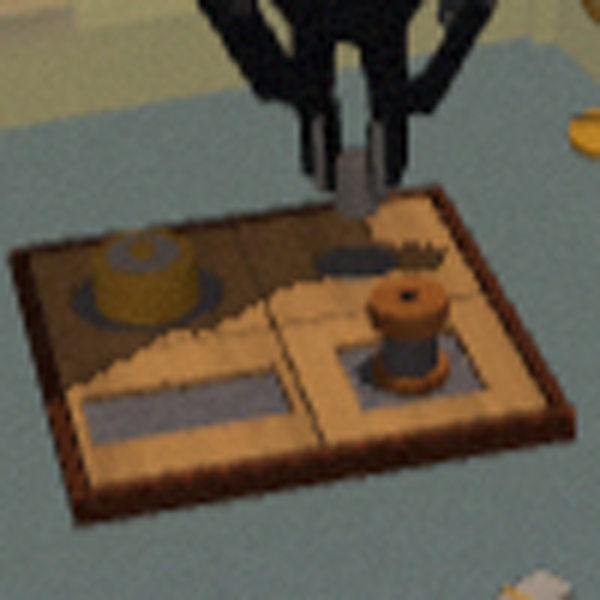

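The thimble (355,180) hangs upright over the small well (355,262), and the reel stands on the floor of its well (410,385). I lower the thimble slowly.

Request:
{"op": "move_arm", "data": {
  "moves": [
    [[0.15,0.002,-0.001,0.01,0,0,0],[0.15,0.002,-0.001,0.02,0,0,0],[0.15,0.002,-0.001,0.027,0,0,0],[0.15,0.002,-0.001,0.03,0,0,0],[0.15,0.002,-0.001,0.032,0,0,0]]
  ]
}}

```text
clock: 18.2
position: [0.6245, 0.2929, 0.0164]
tool_rot: [-3.141, 0.001, 1.0]
force: [-12.7, -5.0, 33.4]
grip_width: 0.0188
finger_force: 23.9
```

Request:
{"op": "move_arm", "data": {
  "moves": [
    [[0.15,0,0,0.001,0,0,0],[0.15,0,0,0.001,0,0,0],[0.15,0,0,0.001,0,0,0]]
  ]
}}

```text
clock: 18.5
position: [0.6245, 0.2929, 0.0163]
tool_rot: [-3.141, 0.001, 1.0]
force: [-11.2, -5.0, 24.9]
grip_width: 0.0189
finger_force: 23.1
```

Request:
{"op": "move_arm", "data": {
  "moves": [
    [[0.15,0,0,-0.001,0,0,0],[0.3,0,0,-0.001,0,0,0],[0.45,0,0,-0.001,0,0,0],[0.45,0,0,-0.001,0,0,0],[0.45,0,0,-0.004,0,0,0]]
  ]
}}

```text
clock: 19.0
position: [0.6246, 0.2929, 0.0186]
tool_rot: [-3.141, 0.001, 1.0]
force: [-0.2, -0.4, 0.1]
grip_width: 0.0385
finger_force: 0.0
```

Request:
{"op": "move_arm", "data": {
  "moves": [
    [[0.45,0,0,-0.02,0,0,0],[0.45,0,0,-0.05,0,0,0],[0.45,0,0,-0.09,0,0,0],[0.45,0,0,-0.1,0,0,0],[0.45,0,0,-0.1,0,0,0]]
  ]
}}

```text
clock: 19.5
position: [0.6258, 0.2934, 0.1211]
tool_rot: [3.14, -0.003, 1.0]
force: [-0.1, -0.1, 0.3]
grip_width: 0.0386
finger_force: 0.0
```

```bash
python3 go.py .595,-.0815,.12,.70; python3 - <<'E'
from h import *
# refine case yaw from fresh top view
t=bot.grab_frame("top")[:,:,::-1].copy()
_,a,m,_=blob(fgmask(t)>14,np.array([458,280])/1.5625,0)
c=blob(fgmask(t)>14,np.array([458,280])/1.5625,0)[0]
pts=np.argwhere(m)[:,::-1].astype(float); w=np.array([onz("top",p,.013)[:2] for p in pts])
u,s,v=np.linalg.svd(w-w.mean(0),full_matrices=False); print(a,c,w.mean(0),"yaw",np.arctan2(v[0,1],v[0,0]))
E
```

```text
t 19.5 p [0.6258 0.2934 0.1211] rpy [ 3.14e+00 -3.00e-03  1.00e+00] w 0.0386 ff 0.0 q7 -1.26
(0.595, -0.0815, 0.12, 0.7) shift [-0.3321, 0.1767, 0.0005] turn [0.0002, -0.0005, 0.0477]
213 [292.3943662  178.63380282] [ 0.59484206 -0.08162686] yaw -2.4299360698239023
```

Request:
{"op": "move_arm", "data": {
  "moves": [
    [[0.45,-0.332,0.177,0,0,0,0.046],[0.45,-0.332,0.177,0,0,0,0.046],[0.45,-0.332,0.177,0,0,0,0.046],[0.45,-0.332,0.177,0,0,0,0.046],[0.45,-0.332,0.177,0,0,0,0.046]]
  ]
}}

```text
clock: 20.05
position: [0.6034, 0.0419, 0.1176]
tool_rot: [-3.141, 0.002, 0.711]
force: [1.3, -1.1, -0.4]
grip_width: 0.0384
finger_force: 0.0
```

```bash
python3 go.py .595,-.0815,.12,.71
```

```text
t 20.05 p [0.6034 0.0419 0.1176] rpy [-3.141e+00  2.000e-03  7.110e-01] w 0.0384 ff 0.0 q7 -1.17
(0.595, -0.0815, 0.12, 0.71) shift [-0.0869, 0.0879, -0.0024] turn [-0.0002, 0.0003, 0.0002]
```

Request:
{"op": "move_arm", "data": {
  "moves": [
    [[0.45,-0.087,0.088,0,0,0,0],[0.45,-0.087,0.088,0,0,0,0],[0.45,-0.087,0.088,0,0,0,0],[0.45,-0.087,0.088,0.04,0,0,0],[0.45,-0.087,0.088,0.07,0,0,0]]
  ]
}}

```text
clock: 20.55
position: [0.5951, -0.0809, 0.0466]
tool_rot: [-3.141, 0.001, 0.709]
force: [-0.8, 0.1, -0.9]
grip_width: 0.0384
finger_force: 0.0
```

Request:
{"op": "move_arm", "data": {
  "moves": [
    [[0.45,0,0,0,0,0,0],[0.45,0,0,0,0,0,0]]
  ]
}}

```text
clock: 20.75
position: [0.5956, -0.0794, 0.0486]
tool_rot: [-3.14, 0.001, 0.711]
force: [0.5, 0.6, 0.2]
grip_width: 0.0381
finger_force: 0.0
```

```bash
python3 go.py .595,-.0815,.0085,.71; python3 - <<'E'
from h import *
s=bot.grab_frame("side")
cv2.imwrite("pics/nc.png",cv2.resize(s[170:250,230:330],(700,560),interpolation=cv2.INTER_CUBIC)[:,:,::-1])
E
```

```text
t 20.75 p [ 0.5956 -0.0794  0.0486] rpy [-3.14e+00  1.00e-03  7.11e-01] w 0.0381 ff 0.0 q7 -1.0
(0.595, -0.0815, 0.0085, 0.71) shift [-0.0018, 0.0012, 0.0401] turn [-0.0002, 0.0002, 0.0002]
```

View pics/nc.png

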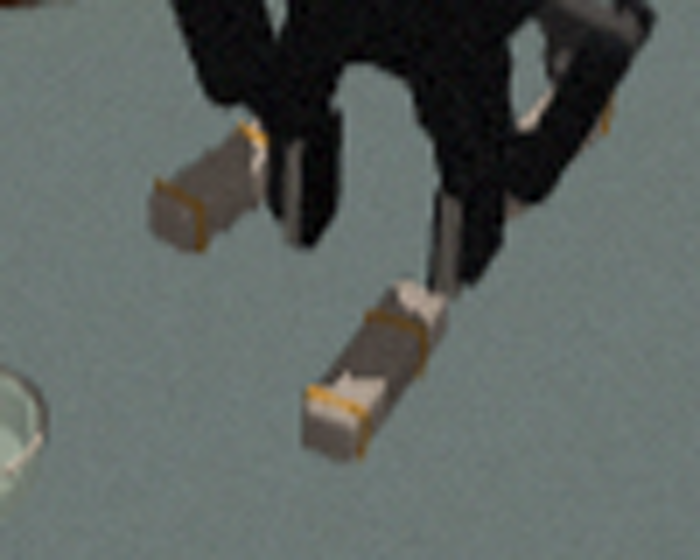

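The case (375,370) lies centred under the open fingers; caseB is clear of the left finger. Now I descend and grip.

Request:
{"op": "move_arm", "data": {
  "moves": [
    [[0.45,-0.002,0.001,0.015,0,0,0],[0.45,-0.002,0.001,0.03,0,0,0],[0.45,-0.002,0.001,0.04,0,0,0],[0.45,-0.002,0.001,0.04,0,0,0],[0.45,-0.002,0.001,0.04,0,0,0]]
  ],
  "force": 30
}}

```text
clock: 21.3
position: [0.5952, -0.0816, 0.0089]
tool_rot: [-3.141, 0.0, 0.711]
force: [-0.2, 0.1, 0.6]
grip_width: 0.0384
finger_force: 0.0
```

Request:
{"op": "move_arm", "data": {
  "moves": [
    [[0.3,0,0,0,0,0,0],[0.12,0,0,0,0,0,0],[0.12,0,0,0,0,0,0],[0.12,0,0,0,0,0,0],[0.12,0,0,0,0,0,0]]
  ]
}}

```text
clock: 21.8
position: [0.5956, -0.0817, 0.0096]
tool_rot: [3.141, -0.001, 0.711]
force: [-0.7, 0.1, 6.0]
grip_width: 0.0171
finger_force: 31.1
```

```bash
python3 go.py .519,.2038,.12,-.085
```

```text
t 21.8 p [ 0.5956 -0.0817  0.0096] rpy [ 3.141e+00 -1.000e-03  7.110e-01] w 0.0171 ff 31.1 q7 -1.01
(0.519, 0.2038, 0.12, -0.085) shift [0.1283, -0.2663, -0.1105] turn [0.0001, -0.0001, 0.1267]
```

Request:
{"op": "move_arm", "data": {
  "moves": [
    [[0.12,0,0,-0.015,0,0,0],[0.12,0,0,-0.04,0,0,0],[0.12,0,0,-0.07,0,0,0],[0.12,0,0,-0.1,0,0,0],[0.12,0.01,-0.02,-0.11,0,0,0.01]]
  ]
}}

```text
clock: 22.3
position: [0.5913, -0.0628, 0.123]
tool_rot: [3.138, -0.003, 0.644]
force: [0.3, 0.8, -0.9]
grip_width: 0.0169
finger_force: 30.3
```

```bash
python3 go.py .519,.2038,.12,-.05
```

```text
t 22.3 p [ 0.5913 -0.0628  0.123 ] rpy [ 3.138e+00 -3.000e-03  6.440e-01] w 0.0169 ff 30.3 q7 -1.06
(0.519, 0.2038, 0.12, -0.05) shift [0.1022, -0.2566, 0.0023] turn [0.0004, -0.0007, 0.1105]
```

Request:
{"op": "move_arm", "data": {
  "moves": [
    [[0.12,0.014,-0.036,0,0,0,0.015],[0.12,0.028,-0.072,0,0,0,0.03],[0.12,0.042,-0.108,0,0,0,0.045],[0.12,0.057,-0.144,0,0,0,0.06],[0.12,0.072,-0.18,0,0,0,0.075]]
  ]
}}

```text
clock: 22.8
position: [0.5381, 0.1284, 0.1202]
tool_rot: [-3.141, -0.001, 0.173]
force: [-0.3, 0.9, -1.0]
grip_width: 0.0164
finger_force: 30.3
```

```bash
python3 go.py .519,.2038,.12,-.05
```

```text
t 22.8 p [0.5381 0.1284 0.1202] rpy [-3.141e+00 -1.000e-03  1.730e-01] w 0.0164 ff 30.3 q7 -1.79
(0.519, 0.2038, 0.12, -0.05) shift [-0.0058, -0.0775, 0.0002] turn [-0.0001, -0.0002, 0.0355]
```

Request:
{"op": "move_arm", "data": {
  "moves": [
    [[0.12,-0.002,-0.035,0,0,0,0.015],[0.12,-0.004,-0.06,0,0,0,0.028],[0.12,-0.006,-0.077,0,0,0,0.035],[0.12,-0.006,-0.077,0.03,0,0,0.035],[0.12,-0.006,-0.077,0.06,0,0,0.035]]
  ]
}}

```text
clock: 23.3
position: [0.5195, 0.203, 0.0599]
tool_rot: [-3.14, -0.002, -0.042]
force: [0.5, 0.4, -0.5]
grip_width: 0.0171
finger_force: 30.3
```

Request:
{"op": "move_arm", "data": {
  "moves": [
    [[0.12,0,0,0.01,0,0,0],[0.12,0,0,0.01,0,0,0],[0.12,0,0,0.01,0,0,0]]
  ]
}}

```text
clock: 23.6
position: [0.5197, 0.2018, 0.0503]
tool_rot: [-3.141, -0.001, -0.043]
force: [-0.1, 0.7, -0.9]
grip_width: 0.0165
finger_force: 30.3
```

```bash
python3 go.py .519,.2038,.0185,-.05; python3 - <<'E'
from h import *
s=bot.grab_frame("side")
cv2.imwrite("pics/nc2.png",cv2.resize(s[90:190,180:280],(600,600),interpolation=cv2.INTER_CUBIC)[:,:,::-1])
E
```

```text
t 23.6 p [0.5197 0.2018 0.0503] rpy [-3.141e+00 -1.000e-03 -4.300e-02] w 0.0165 ff 30.3 q7 -2.1
(0.519, 0.2038, 0.0185, -0.05) shift [-0.0008, -0.002, 0.0318] turn [-0.0001, -0.0001, 0.0011]
```

View pics/nc2.png

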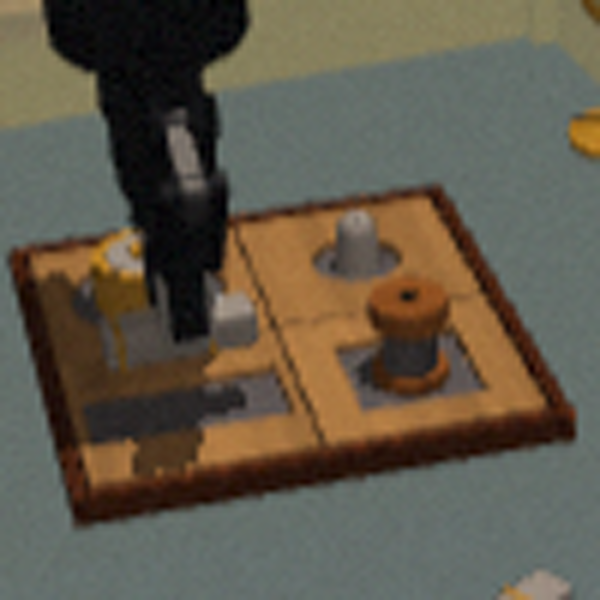

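The thimble stands in its well (357,245). The case (180,330) hangs level over the oblong well. I lower it.

Request:
{"op": "move_arm", "data": {
  "moves": [
    [[0.12,-0.001,-0.002,0.01,0,0,0.001],[0.12,-0.001,-0.002,0.02,0,0,0.001],[0.12,-0.001,-0.002,0.027,0,0,0.001],[0.12,-0.001,-0.002,0.03,0,0,0.001],[0.12,-0.001,-0.002,0.032,0,0,0.001]]
  ]
}}

```text
clock: 24.15
position: [0.5178, 0.2036, 0.0174]
tool_rot: [3.141, 0.001, -0.049]
force: [-15.7, -4.9, 54.9]
grip_width: 0.0166
finger_force: 36.6
```

Request:
{"op": "move_arm", "data": {
  "moves": [
    [[0.12,0,0,0.001,0,0,0],[0.12,0,0,0.001,0,0,0],[0.12,0,0,0.001,0,0,0]]
  ]
}}

```text
clock: 24.45
position: [0.5178, 0.2036, 0.0174]
tool_rot: [3.141, 0.001, -0.049]
force: [-13.0, -4.9, 38.9]
grip_width: 0.017
finger_force: 34.7
```

On the floor. I release it and retreat.

Request:
{"op": "move_arm", "data": {
  "moves": [
    [[0.12,0,0,-0.002,0,0,0],[0.3,0,0,-0.002,0,0,0],[0.4,0,0,-0.002,0,0,0],[0.4,0,0,-0.002,0,0,0],[0.4,0,0,-0.004,0,0,0]]
  ]
}}

```text
clock: 24.95
position: [0.518, 0.2036, 0.0197]
tool_rot: [3.141, 0.0, -0.049]
force: [0.1, 1.1, -0.7]
grip_width: 0.0343
finger_force: 0.0
```

Request:
{"op": "move_arm", "data": {
  "moves": [
    [[0.4,0,0,-0.02,0,0,0],[0.4,0,0,-0.06,0,0,0],[0.4,0,0,-0.1,0,0,0],[0.4,0,0,-0.14,0,0,0],[0.4,0,0,-0.15,0,0,0]]
  ]
}}

```text
clock: 25.45
position: [0.5197, 0.2043, 0.1741]
tool_rot: [-3.139, -0.005, -0.05]
force: [1.0, 0.1, -0.6]
grip_width: 0.0342
finger_force: 0.0
```

Request:
{"op": "move_arm", "data": {
  "moves": [
    [[0.4,0,0.05,0,0,0,0],[0.4,0,0.1,0,0,0,0],[0.4,0,0.15,0,0,0,0],[0.4,0,0.2,0,0,0,0],[0.4,0,0.24,0,0,0,0]]
  ]
}}

```text
clock: 25.95
position: [0.5056, -0.0388, 0.1698]
tool_rot: [3.141, 0.0, -0.051]
force: [0.1, 0.6, -0.5]
grip_width: 0.0345
finger_force: 0.0
```

Request:
{"op": "move_arm", "data": {
  "moves": [
    [[0.4,0,0.05,0,0,0,0],[0.4,0,0.1,0,0,0,0],[0.4,0,0.1,0,0,0,0],[0.4,0,0.1,0,0,0,0],[0.4,0,0.1,0,0,0,0]]
  ]
}}

```text
clock: 26.45
position: [0.5014, -0.1349, 0.1697]
tool_rot: [-3.141, 0.0, -0.048]
force: [0.3, 0.1, 0.7]
grip_width: 0.0342
finger_force: 0.0
```

```bash
python3 - <<'E'
from h import *
s=bot.grab_frame("side"); t=bot.grab_frame("top")
a=np.hstack([cv2.resize(x,(400,400),interpolation=cv2.INTER_CUBIC) for x in (s[90:190,180:280],t[130:240,100:210])])
cv2.imwrite("pics/fin.png",a[:,:,::-1]); cv2.imwrite("t9.png",t[:,:,::-1])
M=fgmask(t[:,:,::-1].copy())>14
for n,p in(("ring",(387,169.2)),("cellar",(289.5,229.5))): print(n,blob(M,p,0)[0],blob(M,p,0)[1])
E
```

```text
ring [387.14285714 169.06349206] 63
cellar [252.84688995 181.94736842] 209
```

View pics/fin.png

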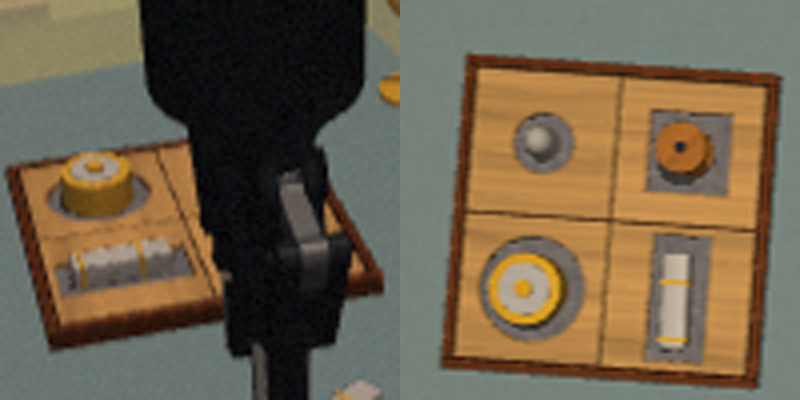

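The final view shows all four in their wells: thimble (541,141), reel (683,148), tape (523,288), case (675,300). The ring has not moved. The cellar is hidden behind the arm, but nothing came near it.

```bash
python3 -c "
from workcell import bot
print(bot.job_done())"
```

```text
the job is handed in; nothing more can be done
None
```

I packed the thimble, reel, tape measure and needle case into their own wells and handed the job in at about 26.5 s; the ring measured unmoved, the cellar was hidden behind the arm in the last view but nothing came near it, and no verdict was returned.

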